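Draw the pump's piston rod half out and hold it for greasing

TASK

On the bench hand pump, swing the retaining lever that lies over the piston rod's collar well open, to roughly square with its shut position (at least 65 degrees), and leave it open. Then take the rod by its T-handle and draw it straight up, without wrenching it against the bore, until half of its 90 mm shaft is out (45 mm up, give or take 10 mm), and finish there with the gripper holding it still for greasing: do not let go, put it back or pull it right out. Leave the other things on the bench where they are.

Things in the scene. Friction and masses are not known exactly. Their poses are not given: they have to be found in the camera images.
- pump: bench hand pump, fixed to the table: bare aluminium block 80 mm (its x) by 100 mm (its y), 100 mm high, dark foot flanges, brass hose barb on its +x face. A vertical 15.5 mm bore runs through its middle. Origin: centre of its underside; z up; front = -x face. (The other block, lower, grey, with three upright brass barbs, is a fixed hose manifold and no part of the job.)
- bore_mouth (a point): the mouth of the bore, at the centre of the pump's top face, 100 mm above the table; axes as the pump's
- rod: loose steel piston rod, 0.17 to 0.35 kg, upright in the bore (1.5 mm play). Origin: on its axis at the underside of its collar; z up. Below: 14 mm shaft, 90 mm long, in the bore. At the origin: collar 44 mm across, 8 mm thick, resting on the pump's top. Above: 14 mm neck, then a black T-handle bar, 70 mm along x, 20 mm wide in y, 18 mm high, its middle 62 mm above the origin
- rod_grip (a point): the middle of the T-handle's bar, on the rod's axis
- lever (a joint): steel bar 10 mm wide, 10 to 20 mm above the pump's top, turning level about an upright pin. 0 = shut: along the pump's y, at -x of the rod's neck, over its collar, which it blocks up to about 0.4 rad. Grows clockwise seen from above, free end going from the pump's -y to its -x side; stop at 1.5 rad. Starts at 0 to 0.15; stiff (about 0.15 N m), stays where left
- lever_hinge (a point): the lever's pivot axis: 14.5 mm to -x and 36 mm to +y of the bore's axis in the pump's frame, at the height of the bar's middle (115 mm above the table)
- lever_peg (a point): upright black round peg, 14 mm across and 38 mm tall, on the lever's free end, 110 mm from the pivot axis. This point lies on its axis, 140 mm above the table (20 mm above the bar's top, 18 mm under the peg's tip)
- tape: roll of tape lying flat, a grey ring 90 mm across, 25 mm high; a bystander, to be left alone. Origin at its underside on the table.
- coupling: white plastic pipe coupling ring lying flat, 76 mm across, 35 mm high; a bystander, to be left alone. Origin at its underside on the table.
- elbow: black plastic pipe elbow lying flat, legs 53 mm, 38 mm high; a bystander, to be left alone. Origin at its underside on the table.
- driver: screwdriver lying on the table; a bystander, to be left alone. Origin at its underside on the table, about its middle.
- spanner: open-ended spanner lying on the table; a bystander, to be left alone. Origin at its underside on the table, about its middle.
- grease: small amber jar of grease, 56 mm across, 60 mm high; a bystander, to be left alone. Origin at its underside on the table.
- cup: white mug, 76 mm across, 70 mm high; a bystander, to be left alone. Origin at its underside on the table.
Things that resemble listed ones, but are neither listed nor needed, are in the scene too. Of the things shaped like the rod, the steel one is meant. What is shaped like the pump but purple is not meant.

How it is judged:
On the way:
1. the lever is swung open (beyond 1.1 rad) while the rod still stands fully home (value of joint lever above 1.1 rad and z of rod in the frame of bore_mouth below 0.006 m), for 0.2 s.
At the end, for the whole second after the job is handed in: The robot is still gripping the rod (over 2 N) and the rod is at rest (under 10 mm/s), its collar 35 to 55 mm above the bore's mouth, within 5 mm of the bore's axis and 4 degrees of upright, pressing on the pump with less than 30 N; the lever stands open beyond 1.1 rad (value of joint lever above 1.1 rad and z of rod in the frame of bore_mouth between 0.035 and 0.055 m and horizontal distance between rod and bore_mouth below 0.005 m and angle between the z axis of rod and the z axis of pump, either way round below 0.07 rad and contact force between the fingers and rod above 2 N and linear speed of rod below 0.01 m/s and contact force between rod and pump below 30 N); the arm keeps its last pose, push and grip.
It fails at once if while being drawn (over 4 mm up) the rod is wrenched against the pump with over 30 N (z of rod in the frame of bore_mouth above 0.004 m and contact force between rod and pump above 30 N).
It fails at once if the rod is pulled right out of the bore (over 80 mm) (z of rod in the frame of bore_mouth above 0.08 m).
It fails at once if a bystander is moved by more than 30 mm (distance of any of tape, coupling, elbow, driver, spanner, grease, cup from where it was at the start of the episode above 0.03 m).
It also fails if it takes over 45 s, if anything falls off the work surface, if the arm or the gripper's body presses on something with over 40 N, if the wrist force passes 120 N, or if a joint passes its speed limit or range.

ROBOT

A 6-joint arm with a two-finger parallel gripper is mounted at the origin on the work surface. World frame = base frame: x ahead of the robot, y to its left, z up, the work surface at z = 0. Lengths are in m, angles in rad, forces in N, time in s.
With the tool pointing down it reaches from about 0.35 to 0.875 m from the base axis. Payload 15.5 kg.
Tool frame: the origin (TCP) lies on the centre line of the jaws, within the pads' length; the fingertips stand 25 mm ahead of it and the grasp point (between the pads) lies 6 mm ahead of it; z points along the fingers, y is the direction in which the jaws open and shut (so a half turn about z gives the same grasp; the last joint's range is limited). The gripper opens to 85 mm and grips with 20 to 120 N. Pads are 22 mm wide; open, the fingers measure 114 mm over their backs; the gripper's body (76 mm by 85 mm) begins 54 mm behind the grasp point. The pads swing forward as they close: fully open they stand 13 mm farther back than shut.
Start: joints at [1.24, 0.494, 1.345, -0, 1.302, -0.096], TCP at [0.146, 0.608, 0.256] pointing down, gripper open.
Joint ranges: [-2.91, 2.91], [-0.82, 2.16], [0.22, 2.67], [-1.22, 4.37], [0.12, 2.79], [-3.08, 3.08]. Speed limits (rad/s): [1.89, 1.89, 2.57, 3.01, 3.01, 3.01].

INTERFACE

Orientations are given as a 3x3 rotation matrix whose columns are the frame's x, y, z axes.
In Python, from rig import arm, cams gives the robot as it stands.
- The arm moves only by the tool apply_moves, never from a script. Its argument "motion" is a list of rows, each a list of 7 numbers: the shift along the world's x, y, z in m, then the turn, a rotation vector about the world's x, y, z in degrees, then the closure, from 0 (fully open) to 1 (shut). In form: [[x, y, z, wx, wy, wz, gripper], ...]. A call has 1 to 12 rows; each row shifts and turns the pose as measured when the row begins; what a row does not reach is not made up. A row lasts 1/12 s, in which the tool goes at most 41.7 mm and 7.16 degrees, less where a joint would pass 70% of its speed; a pose out of reach is approached as far as the arm can. A call is refused whole if a number of a shift passes 0.0417 or a number of a turn 7.16, either way. A call with a gripper value outside its range is refused whole. The fingers move at their own pace and stop on an object; "force" is the grip in N (left out, the last holds). Time passes only in rows, so rows that do not move let the fingers close. It gives the time, the measured TCP pose, the force and the opening at its end, in the units of the state.
- arm.read_state(): the state, without advancing time (a new reading comes with each control period).
- cams.camera(name): name is "side" or "top" or "wrist"; returns the picture (384x512x3 uint8, red, green, blue); there is no depth.
- cams.camera_model(name): a dict with "intrinsics" (3x3 intrinsics, pixels), "R" (3x3) and "t" (3): a world point X has camera coordinates R X + t. Camera axes: x right, y down, z forward; pixel columns grow to the right and rows downward; lengths in m; the calibration is good to about 2 mm. The wrist camera is an equidistant fisheye: a pixel r from the principal point sees the ray r / f radians off the axis. A picture is of the moment at which its call begins: read the wrist's pose just before it. camera_model takes no time and is no camera call; for the wrist camera it gives the pose at the moment of the call.
- arm.job_done(): hands the job in, once; it reports no verdict.
The state is a dict: "time_s": time; "joint_pos": joint angles; "joint_velocities": joint speeds; "effort": joint torques, N m; "eef_pos": TCP position; "tool_rot": TCP orientation; "contact_force": force on the tool from outside, world axes, zero at the start; "torque": the same for the moment, N m; "finger_gap": finger opening in m.
Only numpy, scipy, OpenCV 4.12 (cv2) and the standard library are available. Lean on these libraries where they do the work, as an engineer would, in place of code of your own. Each camera call takes 0.05 s, during which the arm holds its last target. There are 200 camera calls.

## Working session

There is one attempt and no reset: what is moved stays moved. The work goes in short steps, Python scripts to look and compute and a tool call to move; the robot and the scene stay as the last step left them, time stands still between calls to the robot, and variables do not carry over. Pictures are saved under pics/ and viewed, about 8 in all and at most 12, crops included, and the job is handed in when it is done.

Besides the shell and the picture viewer there is one more tool, called after "Emit:" as a command line: name --pt "numbers of a row" for each row, then --argument value for the rest. apply_moves: Moves the arm, as the interface text tells. Its arguments: {"type":"object","properties":{"motion":{"type":"array","items":{"type":"array","items":{"type":"number"}}},"force":{"type":"number"}},"required":["motion"]}

```bash
mkdir -p pics; cat > h.py <<'E'
from rig import arm, cams
import numpy as np, cv2
def shot(n,f,crop=None,s=1):
    m=cams.camera_model(n); im=cams.camera(n)[:,:,::-1].copy()
    if crop: x0,y0,x1,y1=crop; im=im[y0:y1,x0:x1]
    if s!=1: im=cv2.resize(im,None,fx=s,fy=s,interpolation=cv2.INTER_CUBIC)
    cv2.imwrite('pics/'+f,im); return m
def proj(m,X):
    c=m['R']@np.array(X,float)+m['t']; p=np.array(m['intrinsics'])@c; return p[:2]/p[2]
def ray(m,u,v,z):
    K=np.array(m['intrinsics']);R=np.array(m['R']);t=np.array(m['t'])
    d=R.T@np.linalg.inv(K)@[u,v,1]; o=-R.T@t; return o+d*(z-o[2])/d[2]
E
python3 - <<'E'
from h import *
a=shot('top','t1.png',None,1.5); b=shot('side','s1.png',None,1.5)
for m in(a,b): print(np.round(m['intrinsics'],1).tolist(),np.round(-np.array(m['R']).T@m['t'],3),np.round(m['R'],2).tolist())
E
```

```text
[[424.8, 0.0, 257.8], [0.0, 424.8, 193.1], [0.0, 0.0, 1.0]] [ 0.336 -0.006  1.541] [[0.01, -1.0, 0.0], [-0.98, -0.01, -0.17], [0.17, 0.0, -0.98]]
[[377.8, 0.0, 256.5], [0.0, 377.8, 194.9], [0.0, 0.0, 1.0]] [ 0.497 -0.937  0.68 ] [[1.0, -0.09, -0.0], [-0.05, -0.52, -0.86], [0.08, 0.85, -0.52]]
```

View pics/t1.png

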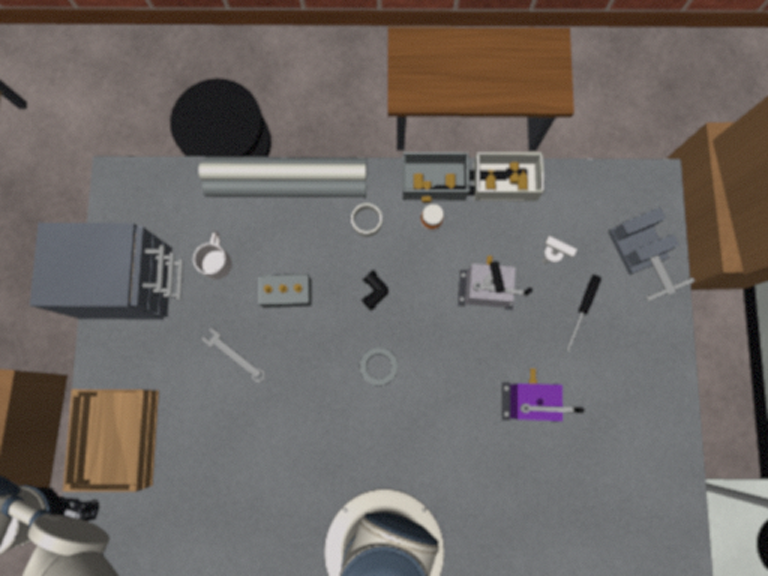

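View pics/s1.png

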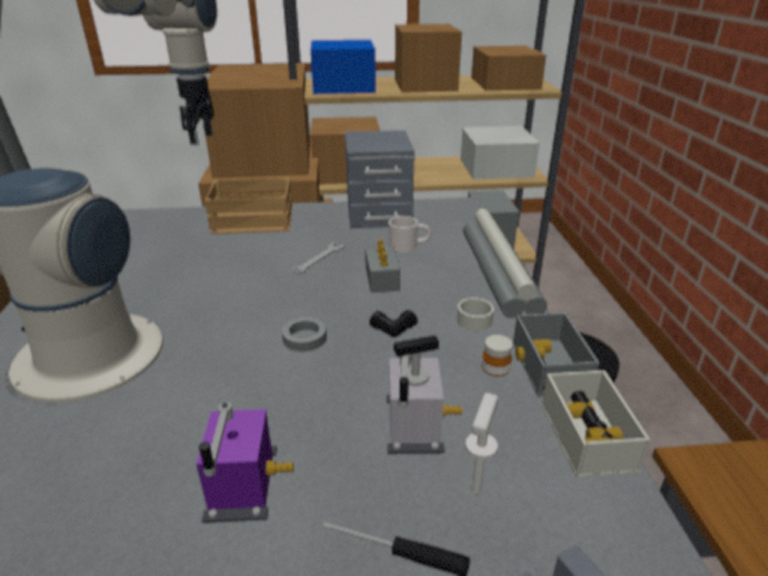

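Top view (1.5x) candidates:
- Bare aluminium pump with the black T-handled rod at (490,285), lever peg at (528,291). This is the one meant.
- Purple pump at (533,402): decoy.
- Manifold at (284,290): not part of the job.
- White rod lying at (560,248): decoy.

I'll check this with a close crop.

```bash
python3 - <<'E'
from h import *
shot('top','t2.png',(300,165,365,215),6); shot('side','s2.png',(250,215,315,305),6)
a=cv2.imread('pics/t2.png');b=cv2.imread('pics/s2.png')
o=np.zeros((540,800,3),np.uint8);o[:300,:390]=a;o[:540,400:790]=b;cv2.imwrite('pics/c2.png',o)
E
```

```text
(no output)
```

View pics/c2.png

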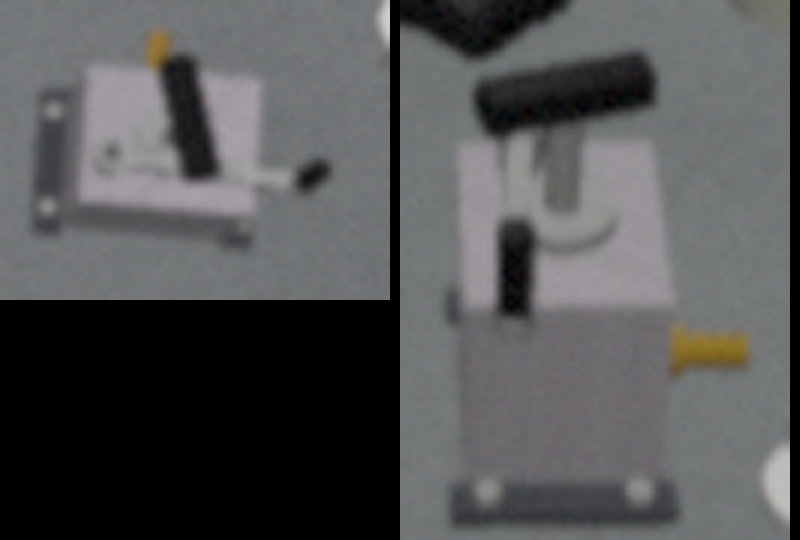

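Confirmed: aluminium block, steel rod with black T-handle. In the top crop the pivot is at (108,157), the peg tip at (316,168), and the handle runs (180,62) to (200,172).

```bash
python3 - <<'E'
from h import *
m=cams.camera_model('top')
def P(u,v,z): return ray(m,300+u/6-.42,165+v/6-.42,z)
C=[P(*c,.1) for c in((85,65),(262,77),(251,213),(78,204))]
for c in C:print(c.round(4))
print('ctr',np.mean(C,0).round(4))
for n,u,v,z in(('hinge',108,156,.12),('peg tip',316,167,.158),('hA',180,64,.171),('hB',200,172,.171)): print(n,P(u,v,z).round(4))
s=cams.camera_model('side')
def S(u,v,z): return ray(s,250+(u-400)/6-.42,215+v/6-.42,z)
for n,u,v,z in(('TL',458,142,.1),('TR',650,140,.1),('BR',672,305,.1),('BL',462,308,.1),('pegtip',515,224,.158),('hA',482,92,.162),('hB',652,70,.162)): print(n,S(u,v,z).round(4))
st=arm.read_state();print(st['eef_pos'],np.round(st['tool_rot'],3).tolist(),st['finger_gap'])
E
```

```text
[ 0.6519 -0.1985  0.1   ]
[ 0.6454 -0.3007  0.1   ]
[ 0.5658 -0.292   0.1   ]
[ 0.5705 -0.1931  0.1   ]
ctr [ 0.6084 -0.2461  0.1   ]
hinge [ 0.5949 -0.208   0.12  ]
peg tip [ 0.5824 -0.3171  0.158 ]
hA [ 0.6372 -0.2413  0.171 ]
hB [ 0.577  -0.2508  0.171 ]
TL [ 0.5709 -0.192   0.1   ]
TR [ 0.6505 -0.1981  0.1   ]
BR [ 0.6417 -0.2989  0.1   ]
BL [ 0.5626 -0.2932  0.1   ]
pegtip [ 0.5791 -0.3155  0.158 ]
hA [ 0.5752 -0.2416  0.162 ]
hB [ 0.6423 -0.2335  0.162 ]
[0.14594457 0.60751313 0.25592457] [[-0.972, 0.234, -0.0], [0.234, 0.972, -0.001], [0.0, -0.001, -1.0]] 0.08518419302765554
```

Emit:
apply_moves --pt "0.018 -0.038 0.002 0 0 -3.5 0" --pt "0.018 -0.038 0.002 0 0 -3.5 0" --pt "0.018 -0.038 0.002 0 0 -3.5 0" --pt "0.018 -0.038 0.002 0 0 -3.5 0" --pt "0.018 -0.038 0.002 0 0 -3.5 0" --pt "0.018 -0.038 0.002 0 0 -3.5 0" --pt "0.018 -0.038 0.002 0 0 -3.5 0" --pt "0.018 -0.038 0.002 0 0 -3.5 0" --pt "0.018 -0.038 0.002 0 0 -3.5 0" --pt "0.018 -0.038 0.002 0 0 -3.5 0" --pt "0.018 -0.038 0.002 0 0 -3.5 0" --pt "0.018 -0.038 0.002 0 0 -3.5 0"

```text
time_s: 1.2
eef_pos: [0.3536, 0.1552, 0.2779]
tool_rot: [[-0.548, 0.836, 0.002], [0.836, 0.548, 0.001], [0.0, 0.002, -1.0]]
contact_force: [1.6, 0.1, -0.5]
finger_gap: 0.0856
```

Emit:
apply_moves --pt "0.018 -0.038 0 0 0 -3.5 0.3" --pt "0.018 -0.038 0 0 0 -3.5 0.7" --pt "0.018 -0.038 0 0 0 -3.5 0.7" --pt "0.018 -0.038 0 0 0 -3.5 0.7" --pt "0.018 -0.038 0 0 0 -3.5 0.7" --pt "0.018 -0.038 0 0 0 -3.5 0.7" --pt "0.018 -0.038 0 0 0 -3.5 0.7" --pt "0.018 -0.038 0 0 0 -3.5 0.7" --pt "0.018 -0.038 0 0 0 -3.5 0.7" --pt "0.018 -0.038 0 0 0 -3.5 0.7" --pt "0.018 -0.038 0 0 0 -3.5 0.7" --pt "0 0 0 0 0 0 0.7"

```text
time_s: 2.2
eef_pos: [0.5459, -0.2681, 0.2784]
tool_rot: [[0.137, 0.991, 0.007], [0.991, -0.137, -0.003], [-0.002, 0.007, -1.0]]
contact_force: [-2.2, 1.1, -0.8]
finger_gap: 0.0255
```

```bash
python3 - <<'E'
from h import *
m=shot('wrist','w1.png',None,1.5)
print(np.round(m['intrinsics'],1).tolist(),np.round(m['R'],4).tolist(),m['t'])
st=arm.read_state();print(st['eef_pos'],st['finger_gap'],st['joint_pos'])
E
```

```text
[[297.3, 0.0, 258.4], [0.0, 297.3, 187.5], [0.0, 0.0, 1.0]] [[0.9906, -0.1367, 0.007], [-0.1331, -0.9505, 0.2806], [-0.0317, -0.2789, -0.9598]] [-0.57873098 -0.22413883  0.34219949]
[ 0.54460956 -0.26555511  0.27819422] 0.02580994231265132 [-0.55293734  0.44428873  1.36963111  0.00146117  1.32221032 -0.41897633]
```

View pics/w1.png

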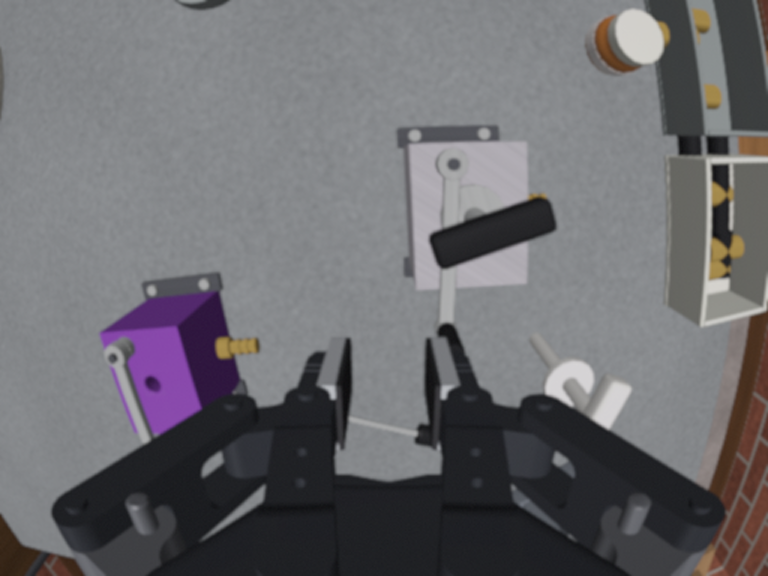

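Wrist view: pivot at (454,163), block top corners (408,142), (526,142), (526,284) and (413,289), handle centre about (493,232), peg tip about (447,331) beside the right finger.

```bash
cat >> h.py <<'E'
def wray(m,u,v,z):  # u,v in 1.5x picture
    K=np.array(m['intrinsics']);R=np.array(m['R']);t=np.array(m['t'])
    x=((u+.5)/1.5-.5-K[0,2])/K[0,0]; y=((v+.5)/1.5-.5-K[1,2])/K[1,1]; r=np.hypot(x,y)
    d=R.T@[x/r*np.sin(r),y/r*np.sin(r),np.cos(r)]; o=-R.T@t; return o+d*(z-o[2])/d[2]
E
python3 - <<'E'
from h import *
m=cams.camera_model('wrist')
C=[wray(m,*c,.1) for c in((408,142),(526,142),(526,284),(413,289))]
for c in C: print(c.round(4))
c=np.mean(C,0);e=C[1]-C[0]+C[2]-C[3];f=C[0]-C[3]+C[1]-C[2]
print('ctr',c,'yaw',np.degrees([np.arctan2(e[1],e[0]),np.arctan2(-f[0],f[1])]))
for n,u,v,z in(('hinge',454,163,.12),('peg',447,331,.158),('hA',436,253,.171),('hB',550,211,.171)):print(n,wray(m,u,v,z).round(4))
E
```

```text
[ 0.5688 -0.1875  0.1   ]
[ 0.6484 -0.1952  0.1   ]
[ 0.6407 -0.2948  0.1   ]
[ 0.5597 -0.2873  0.1   ]
ctr [ 0.60440994 -0.24119217  0.1       ] yaw [-5.40376716 -4.80380245]
hinge [ 0.5942 -0.2041  0.12  ]
peg [ 0.575 -0.297  0.158]
hA [ 0.5722 -0.2472  0.171 ]
hB [ 0.6356 -0.2322  0.171 ]
```

Emit:
apply_moves --pt "0.018 -0.025 0 0 0 0 0.55" --pt "0.018 -0.025 0 0 0 0 0.55" --pt "0 0 0 0 0 0 0.55" --pt "0 0 0 0 0 0 0.55"

```text
time_s: 2.58
eef_pos: [0.5798, -0.3147, 0.2767]
tool_rot: [[0.132, 0.991, 0.001], [0.991, -0.132, 0.002], [0.002, 0.001, -1.0]]
contact_force: [0.0, 0.9, 0.5]
finger_gap: 0.0382
```

```bash
python3 - <<'E'
from h import *
st=arm.read_state();print(st['eef_pos'],st['finger_gap'])
m=shot('wrist','w2.png',None,1.5)
np.savez('w2.npz',**m)
E
```

```text
[ 0.5797793  -0.31471465  0.27673276] 0.03816352830852691
```

View pics/w2.png

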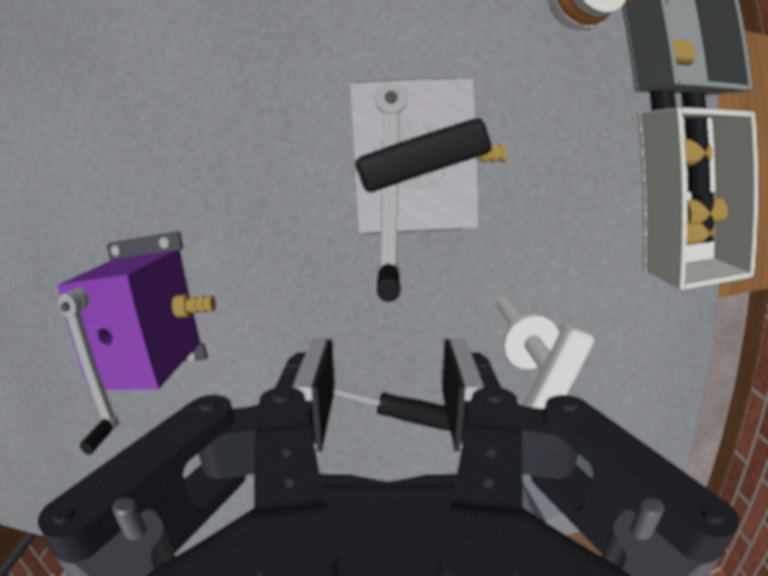

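Stationary view: peg tip at (388,289), pivot at (391,97), handle axis from (364,176) to (484,133), block top corners (351,84), (473,79), (478,227) and (359,232).

```bash
python3 - <<'E'
from h import *
m=dict(np.load('w2.npz'))
C=[wray(m,*c,.1) for c in((351,84),(473,79),(478,227),(359,232))]
c=np.mean(C,0);e=C[1]-C[0]+C[2]-C[3];f=C[0]-C[3]+C[1]-C[2]
print('ctr',c,'yaw',np.degrees([np.arctan2(e[1],e[0]),np.arctan2(-f[0],f[1])]))
for n,u,v,z in(('hinge',391,97,.12),('peg',388,289,.158),('hA',364,174,.171),('hB',484,133,.171)):print(n,wray(m,u,v,z).round(4))
E
```

```text
ctr [ 0.60717173 -0.24493954  0.1       ] yaw [-4.47053462 -4.73951605]
hinge [ 0.5955 -0.2076  0.12  ]
peg [ 0.5793 -0.3155  0.158 ]
hA [ 0.5759 -0.2509  0.171 ]
hB [ 0.638  -0.2373  0.171 ]
```

Emit:
apply_moves --pt "0 0 -0.035 0 0 0 0.55" --pt "0 0 -0.035 0 0 0 0.55" --pt "0 0 -0.03 0 0 0 0.55" --pt "0 0 -0.024 0 0 0 0.55" --pt "0 0 0 0 0 0 0.55" --pt "0 0 0 0 0 0 0.7"

```text
time_s: 3.13
eef_pos: [0.5776, -0.3077, 0.1525]
tool_rot: [[0.125, 0.992, 0.005], [0.992, -0.125, 0.0], [0.001, 0.004, -1.0]]
contact_force: [1.3, -0.3, 0.2]
finger_gap: 0.0276
```

Emit:
apply_moves --pt "-0.003 -0.008 0 0 0 -3 0.7" --pt "-0.0075 0.002 0 0 0 -5 0.7" --pt "-0.0127 0.004 0 0 0 -7 0.7" --pt "-0.012 0.006 0 0 0 -7 0.7" --pt "-0.0115 0.007 0 0 0 -7 0.7" --pt "-0.0105 0.0085 0 0 0 -7 0.7"

```text
time_s: 3.63
eef_pos: [0.5235, -0.2879, 0.1639]
tool_rot: [[0.694, 0.72, 0.014], [0.72, -0.693, -0.013], [0.001, 0.019, -1.0]]
contact_force: [2.0, -0.9, -1.3]
finger_gap: 0.0255
```

Emit:
apply_moves --pt "-0.0123 0.0097 -0.006 0 0 -7 0.7" --pt "-0.008 0.011 -0.005 0 0 -7 0.7" --pt "-0.0066 0.0117 -0.004 0 0 -7 0.7" --pt "-0.005 0.0124 -0.003 0 0 -7 0.7" --pt "-0.0036 0.013 -0.002 0 0 -7 0.7"

```text
time_s: 4.05
eef_pos: [0.4896, -0.2303, 0.1561]
tool_rot: [[0.984, 0.178, 0.016], [0.179, -0.983, -0.034], [0.01, 0.036, -0.999]]
contact_force: [0.5, -1.0, -1.4]
finger_gap: 0.0255
```

Emit:
apply_moves --pt "-0.003 0.011 -0.002 0 0 -6 0.7" --pt "-0.001 0.01 -0.001 0 0 -2 0.7" --pt "0 0.003 0 0 0 0 0.7" --pt "0 0 0 0 0 0 0.7"

```text
time_s: 4.38
eef_pos: [0.4867, -0.2036, 0.1606]
tool_rot: [[0.999, 0.028, 0.019], [0.029, -0.999, -0.041], [0.018, 0.041, -0.999]]
contact_force: [-0.0, -1.6, 0.2]
finger_gap: 0.0258
```

Emit:
apply_moves --pt "0 -0.004 0 0 0 0 0.6" --pt "0 0 0.03 0 0 0 0.55" --pt "0 0 0.035 0 0 0 0.55" --pt "0 0 0.035 1 0.5 0 0.4" --pt "0.01 -0.003 0.015 1 0.5 2 0" --pt "0.025 -0.01 0 0.4 0.2 3 0" --pt "0.028 -0.01 0 0 0 3 0" --pt "0.01 -0.004 0 0 0 2 0" --pt "0 0 0 0 0 0 0" --pt "0 0 0 0 0 0 0"

```text
time_s: 5.22
eef_pos: [0.5629, -0.2422, 0.2907]
tool_rot: [[0.975, 0.224, 0.008], [0.224, -0.975, -0.002], [0.008, 0.003, -1.0]]
contact_force: [-0.6, -0.0, -0.5]
finger_gap: 0.0856
```

```bash
python3 - <<'E'
from h import *
st=arm.read_state();print(st['eef_pos'],st['finger_gap'])
m=shot('wrist','w3.png',None,1.5)
np.savez('w3.npz',**m)
E
```

```text
[ 0.56292869 -0.24217227  0.29070247] 0.08562835372825175
```

View pics/w3.png

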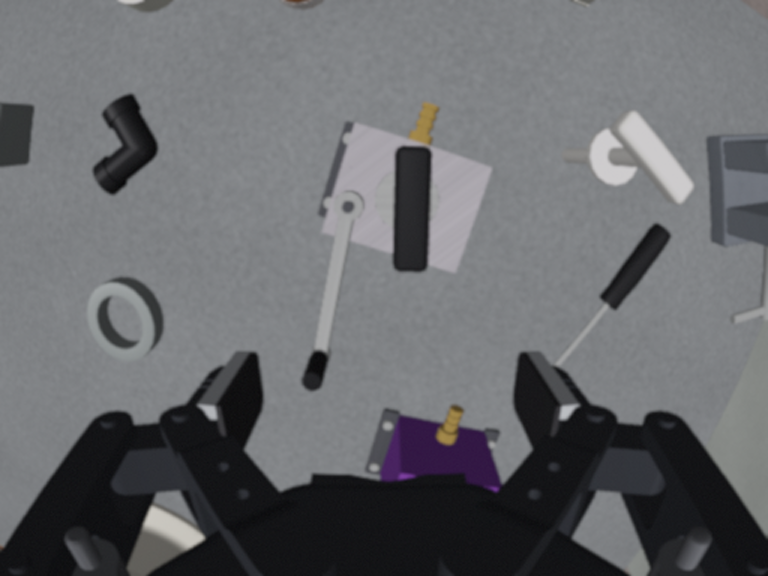

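The lever is swung open and lies parallel to the block's short side: pivot (348,207), peg tip (314,380). The handle is still home, its bar running from (413,150) to (411,268).

```bash
python3 - <<'E'
from h import *
m=dict(np.load('w3.npz'))
C=[wray(m,*c,.1) for c in((320,233),(351,121),(492,168),(456,273))]
c=np.mean(C,0); print('ctr',c)
P={}
for n,u,v,z in(('hinge',348,207,.12),('peg',314,380,.158),('hA',413,149,.171),('hB',411,270,.171)):P[n]=wray(m,u,v,z);print(n,P[n].round(4))
d=P['peg']-P['hinge'];print('lever',np.degrees(np.arctan2(-d[0],-d[1]))-4.5)
h=P['hA']-P['hB'];print('handle',(P['hA']+P['hB'])/2,np.degrees(np.arctan2(h[1],h[0])))
E
```

```text
ctr [ 0.60666092 -0.24428609  0.1       ]
hinge [ 0.5947 -0.2079  0.12  ]
peg [ 0.4877 -0.2105  0.158 ]
hA [ 0.6389 -0.2376  0.171 ]
hB [ 0.5747 -0.2519  0.171 ]
lever 84.1141517075956
handle [ 0.60678926 -0.24474896  0.171     ] 12.532869694209104
```

Emit:
apply_moves --pt "0.022 -0.001 0 0 -0.4 0 0" --pt "0.021 -0.001 0 0 0 0 0" --pt "0 0 0 0 0 0 0" --pt "0 0 -0.03 0 0 0 0" --pt "0 0 -0.035 0 0 0 0" --pt "0 0 -0.03 0 0 0 0" --pt "0 0 0 0 0 0 0" --pt "0 0 0 0 0 0 0"

```text
time_s: 5.93
eef_pos: [0.6001, -0.2436, 0.1963]
tool_rot: [[0.976, 0.218, 0.015], [0.218, -0.976, -0.002], [0.015, 0.005, -1.0]]
contact_force: [-0.1, 0.2, 1.2]
finger_gap: 0.0848
```

Emit:
apply_moves --pt "0.006 -0.001 -0.014 0.1 0.7 0 0" --pt "0.001 0 -0.014 0 0.2 0 0" --pt "0 0 0 0 0 0 0" --pt "0 0 0 0 0 0 0"

```text
time_s: 6.27
eef_pos: [0.607, -0.2454, 0.1733]
tool_rot: [[0.976, 0.217, 0.003], [0.217, -0.976, -0.002], [0.003, 0.003, -1.0]]
contact_force: [-0.4, -0.1, 0.4]
finger_gap: 0.0854
```

Emit:
apply_moves --force 30 --pt "0 0.0007 -0.005 0 0.15 0 0" --pt "0 0 0 0 0 0 0.5" --pt "0 0 0 0 0 0 1" --pt "0 0 0 0 0 0 1" --pt "0 0 0 0 0 0 1" --pt "0 0 0 0 0 0 1" --pt "0 0 0 0 0 0 1" --pt "0 0 0 0 0 0 1"

```text
time_s: 6.93
eef_pos: [0.6076, -0.2453, 0.1724]
tool_rot: [[0.976, 0.217, 0.005], [0.217, -0.976, -0.005], [0.004, 0.006, -1.0]]
contact_force: [0.3, 0.2, -2.3]
finger_gap: 0.0192
```

```bash
python3 - <<'E'
from h import *
s=arm.read_state()
for k in('contact_force','torque','eef_pos','finger_gap','tool_rot'):print(k,np.round(s[k],4).tolist())
E
```

```text
contact_force [0.2669, 0.2156, -2.3432]
torque [0.0162, -0.01, -0.0126]
eef_pos [0.6076, -0.2453, 0.1724]
finger_gap 0.0192
tool_rot [[0.9762, 0.217, 0.0053], [0.217, -0.9762, -0.0047], [0.0042, 0.0057, -1.0]]
```

Emit:
apply_moves --pt "0 0 0.003 0 0 0 1" --pt "0 0 0.003 0 0 0 1" --pt "0 0 0.003 0 0 0 1" --pt "0 0 0 0 0 0 1"

```text
time_s: 7.27
eef_pos: [0.6072, -0.245, 0.1816]
tool_rot: [[0.976, 0.217, 0.004], [0.217, -0.976, -0.004], [0.003, 0.005, -1.0]]
contact_force: [0.6, -1.3, -2.2]
finger_gap: 0.0194
```

Emit:
apply_moves --pt "0 0 0.004 0 0 0 1" --pt "0 0 0.004 0 0 0 1" --pt "0 0 0.004 0 0 0 1" --pt "0 0 0.004 0 0 0 1" --pt "0 0 0 0 0 0 1"

```text
time_s: 7.68
eef_pos: [0.6073, -0.2451, 0.1996]
tool_rot: [[0.976, 0.217, 0.004], [0.217, -0.976, -0.004], [0.003, 0.005, -1.0]]
contact_force: [-0.3, -0.2, -1.9]
finger_gap: 0.0194
```

Emit:
apply_moves --pt "0 0 0.004 0 0 0 1" --pt "0 0 0.004 0 0 0 1" --pt "0 0 0.004 0 0 0 1" --pt "0 0 0.004 0 0 0 1" --pt "0 0 0 0 0 0 1" --pt "0 0 0 0 0 0 1" --pt "0 0 0 0 0 0 1"

```text
time_s: 8.27
eef_pos: [0.6073, -0.245, 0.2179]
tool_rot: [[0.976, 0.217, 0.005], [0.217, -0.976, -0.004], [0.004, 0.005, -1.0]]
contact_force: [-0.5, 0.5, -2.7]
finger_gap: 0.0193
```

```bash
python3 - <<'E'
from h import *
m=shot('side','s3.png',(235,190,345,300),5)
s=arm.read_state()
for k in('contact_force','torque','eef_pos','finger_gap','joint_velocities'):print(k,np.round(s[k],4).tolist())
for h in(35,45,55): print(h,[(5*(proj(m,[.607+x,-.245-.022,.1+h/1000])-[234.6,189.6])).round() for x in(-.022,0)])
E
```

```text
contact_force [-0.2523, -0.8142, -2.6121]
torque [-0.0392, 0.0, -0.0078]
eef_pos [0.6072, -0.245, 0.2177]
finger_gap 0.0196
joint_velocities [-0.0006, 0.0024, 0.0026, 0.0015, -0.0008, -0.0013]
35 [array([170., 281.]), array([218., 279.])]
45 [array([170., 264.]), array([219., 261.])]
55 [array([171., 246.]), array([219., 244.])]
```

View pics/s3.png

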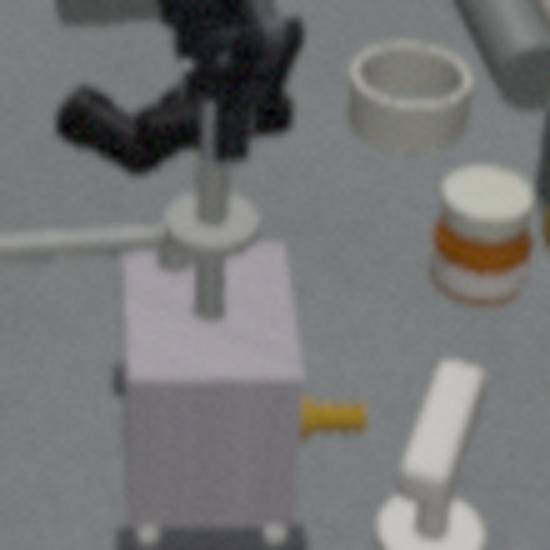

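Side view: the collar is clear of the block (lower edge about (212,252)), the shaft enters the bore at (208,318), and the lever is open to the left. I'll check the height against the bore entry, using the block corners to remove the calibration offset.

```bash
python3 - <<'E'
from h import *
m=cams.camera_model('side')
q=lambda X:(5*(proj(m,X)-[234.6,189.6])).round(1)
print('bore front',q([.607,-.252,.1]))
R=np.array([[.997,.078],[-.078,.997]])
for x,y in((-.04,-.05),(.04,-.05),(.04,.05)): print('corner',q([*(R@[x,y]+[.607,-.245]),.1]))
for h in(40,45,50):print(h,'under front',q([.609,-.267,.1+h/1e3]),'top back',q([.605,-.223,.108+h/1e3]))
E
```

```text
bore front [211.5 316.8]
corner [127.7 379.3]
corner [304.1 377.5]
corner [283.8 241.8]
40 under front [222.7 269.7] top back [201.6 198.5]
45 under front [223. 261.] top back [201.8 190. ]
50 under front [223.3 252.2] top back [202.1 181.3]
```

```bash
python3 -c "
from rig import arm
print(arm.job_done()); s=arm.read_state(); print(s['eef_pos'],s['contact_force'],s['finger_gap'])"
```

```text
the job is handed in; nothing more can be done
None
the job is handed in; nothing more can be done
```

The job is handed in at about 8.3 s. The lever is open, and the gripper is holding the piston rod still, about 45 mm up. No verdict was reported.

- **Lever:** I swung it by its peg to about 84° (1.47 rad) before touching the rod. The wrist picture taken then showed the rod still home. The final side picture shows the lever still open.
- **Rod:** I gripped the T-handle at 30 N and drew it straight up. The tool rose 45.3 mm. In the side picture the collar's back edge fits about 44 mm and its lower front edge about 49 mm, so the two disagree slightly but both are inside 35–55 mm.
- **Forces and hold:** Sideways force at the wrist stayed under about 1.5 N in every reading during the draw. At the end the tool was tilted less than 0.5°, the joints were practically still, and the grip was steady on the bar, with the jaws reading 19.6 mm on a 20 mm bar.
- **Bystanders:** None was touched as far as I saw. I did not measure their positions again at the end.

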